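Clear the pin and offer up the antenna mast's hinge leaf

ROBOT

A 7-joint arm with a two-finger parallel gripper is mounted at the origin on the work surface. World frame = base frame: x ahead of the robot, y to its left, z up, the work surface at z = 0. Lengths are in m, angles in rad, forces in N, time in s.
With the tool pointing down it reaches from about 0.375 to 0.925 m from the base axis. Payload 3.1 kg.
Tool frame: the origin (TCP) lies at the very end of the fingers, on their centre line; the grasp point (between the pads) lies 19 mm behind it; z points along the fingers, y is the line along which they close (so a half turn about z gives the same grasp; the last joint's range is limited). The gripper opens to 85 mm and grips with 20 to 120 N. Pads are 22 mm wide; open, the fingers measure 114 mm over their backs; the gripper's body (76 mm by 85 mm) begins 54 mm behind the grasp point. The pads swing forward as they close: fully open they stand 13 mm farther back than shut.
Start: joints at [1.012, 0.383, 0.044, 1.598, -0.018, 1.161, -0.05], TCP at [0.289, -0.582, 0.231] pointing down, gripper open.
Joint ranges: [-2.61, 2.61], [-0.41, 2.15], [-1.48, 1.57], [0, 2.5], [-1.57, 4.71], [0.05, 1.97], [-2.85, 2.85]. Speed limits (rad/s): [2.79, 2.79, 3.14, 3.14, 3.14, 3.14, 3.14].

INTERFACE

Orientations are given as a unit quaternion [w, x, y, z].
In Python, from rig import telemetry, imaging, r gives the robot as it stands.
- The arm moves only by the tool send_rows, never from a script. Its argument "series" is a list of rows, each a list of 6 numbers: the shift along the tool's x, y, z in m, then the turn, a rotation vector about the tool's x, y, z in units of 8 degrees (1.0 is 8 degrees). A call has 1 to 10 rows; each row is the pose to reach, as a shift and turn from the pose commanded when the call began, along the tool's axes at that moment; what a row does not reach only later rows make up. A row lasts 1/10 s, in which the tool goes at most 50 mm and 8.59 degrees, less where a joint would pass 70% of its speed; a pose out of reach is approached as far as the arm can. A call with a gripper value outside its range is refused whole. "jaw" is the opening, from 0 (shut) to 1 (fully open), set as the call begins (left out, the last holds). The fingers move at their own pace and stop on an object; the grip force is fixed at half the most. Time passes only in rows, so rows that repeat a pose let the fingers close. It gives the time, the measured TCP pose, the force, the opening and the grip force at its end, in the units of the state.
- telemetry.get_obs(): the state, without advancing time (a new reading comes with each control period).
- imaging.camera(name): name is "scene" or "top" or "wrist"; returns a dict with "pixels" (400x640x3 uint8, red, green, blue), "vertical_fov" (degrees; the focal length in pixels is half the picture's height over the tangent of half this angle, whatever the lens; pixels are square), "cx", "cy" (the principal point, pixels), "R" (3x3) and "t" (3): a world point X has camera coordinates R X + t. Camera axes: x right, y down, z forward; pixel columns grow to the right and rows downward; lengths in m; the calibration is good to about 2 mm. A picture is of the moment at which its call begins. There is no depth.
- r.sign_off(): hands the job in; it is judged then, once.
The state is a dict: "t": time; "qpos": joint angles; "qvel": joint speeds; "effort": joint torques, N m; "position": TCP position; "tool_rot": TCP orientation; "contact_force": force on the tool from outside, world axes, zero at the start; "wrist_torque": the same for the moment, N m; "opening": finger opening in m; "gripper_force": force on a finger pad.
Only numpy, scipy, OpenCV 4.12 (cv2) and the standard library are available. Lean on these libraries where they do the work, as an engineer would, in place of code of your own. Each camera call takes 0.05 s, during which the arm holds its last target. There are 200 camera calls.

TASK

With the stubby mallet alone, drive the spring pin on the fixed mast foot down flush, then stand the mallet upright back on the table and let it go. Pick up the loose hinge leaf by its post, bring its knuckle down between the foot's two knuckles with the leaf level over the driven pin, and finish while still holding it there steadily, off the foot, all three holes lined up ready for a hinge pin. Leave the lid, vial and wing nuts where they are.

Things in the scene. Friction and masses are not known exactly. Their poses are not given: they have to be found in the camera images.
- foot: mast foot fixed to the table: grey base plate 150 (x) by 100 (y) by 24 mm high. Origin on the table right below the hinge axis, amid the base plate; z up, y along the hinge axis. On the -x half a block carries the fixed steel leaf (x = -70 to -17 mm, 90 mm wide, top at 49 mm); its two knuckles stand over x = 0. The +x half is bare plate, top at 24 mm, but for the spring pin
- foot_hole (a point): point on the hinge axis half-way between the foot's two knuckles, 46 mm above the table, axes as the foot's. The knuckles are tubes along y, 22 mm outside, 12 mm bore, top 57 mm above the table, at y = -36 to -16 and +16 to +36 mm: a free gap of 32 mm between them
- pin_top (a point): centre of the top face of the spring pin: a steel pin 10 mm thick that stands up to 18 mm out of the base plate at x = +44 mm, y = 0 in the foot's frame; it moves down with the pin. Undriven it stands in the way of the loose leaf
- pin (a joint): how far the spring pin has been driven down, m: starts at 0 to 0.004; 0.018 is flush with the base plate's top. It is tight in its hole (about 7 N to move slowly, some 2 N more at 0.1 m/s) and stays where it is driven, with no spring back
- leaf: loose hinge leaf, 0.26 kg, flat on the table; origin at its underside below its post, z up, y along its bore. Steel plate 6 mm thick, x = -20 to 35 mm, 56 mm wide; a 24 mm wide web joins it to the knuckle at x = -40 mm. Lined up and level, its axes match the foot's (post over the pin, towards the foot's +x) and its underside is 35 mm above the table, 11 mm above the base plate
- leaf_post (a point): centre of the leaf's square aluminium post, right above the leaf's origin and 36 mm above its underside: the place to grip. The post is 20 by 20 mm, sides along the leaf's x and y, and rises from the plate's top at 6 mm to 66 mm above the underside. Axes as the leaf's
- leaf_hole (a point): centre of the bore of the leaf's only knuckle (tube along y, 22 mm outside, 12 mm bore, 24 mm long), at x = -40 mm, y = 0, 11 mm above the underside in the leaf's frame; axes as the leaf's
- mallet: stubby mallet (0.35 kg) standing upright on the flat striking face of its head; origin at the centre of that face, z up along the handle. Round head 36 mm across, 45 mm high; above it a round wooden handle 22 mm across up to 123 mm above the face
- mallet_grip (a point): middle of the mallet's handle, 85 mm above the striking face: the place to grip
- sonde_lid: blue plastic cup-shaped sonde lid, 72 mm across, 18 mm high, lying on the table; origin at the centre of its underside
- vial: small glass desiccant vial standing on the table, 24 mm across, 55 mm high; origin at the centre of its underside
- wingnut_a: zinc wing nut, about 34 mm across its wings, 17 mm high; origin at the centre of its underside
- wingnut_b: second, identical zinc wing nut; origin at the centre of its underside
There are look-alikes about, which are no part of the job. There is more than one size of the mallet; the one meant has the size given above.

How it is judged:
On the way, in this order (a step that is already met when the one before it is completed fails the run):
1. the spring pin is driven flush (within 2.5 mm) (value of joint pin above 0.0155 m), for 0.1 s.
2. the mallet stands upright on the table, let go (angle between mallet_grip's own z axis and vertical below 0.12 rad and height (world z) of mallet_grip below 0.09 m and contact force between the fingers and mallet below 0.1 N), for 0.2 s.
At the end, for the whole second after the job is handed in: Pin within 2.5 mm of flush; mallet upright on the table, let go; leaf held steady and level (0.15 rad) on the pin side, bore within 3 mm of the foot's across the axis, 4 mm along it, 0.08 rad of parallel, under 1 N on the foot (all of step 2 and value of joint pin above 0.0155 m and x of leaf_hole in the frame of foot between -0.003 and 0.003 m and z of leaf_hole in the frame of foot between 0.043 and 0.049 m and y of leaf_hole in the frame of foot between -0.004 and 0.004 m and angle between the y axis of leaf and the y axis of foot, either way round below 0.08 rad and angle between leaf_post's own z axis and vertical below 0.15 rad and x of leaf_post in the frame of foot above 0.03 m and contact force between leaf and foot below 1 N and contact force between the fingers and leaf above 2 N and linear speed of leaf below 0.02 m/s); the arm keeps its last pose, push and grip.
It fails at once if the pin is pushed by the gripper, the arm or the loose leaf instead of the mallet (contact force between any of the fingers, the arm and pin above 2 N or contact force between leaf and pin above 6 N).
It fails at once if a bystander is disturbed (moved more than 30 mm, or the vial tipped over) (angle between vial's own z axis and vertical above 0.5 rad or distance of any of sonde_lid, vial, wingnut_a, wingnut_b from where it was at the start of the episode above 0.03 m).
It also fails if it takes over 54 s, if anything falls off the work surface, if the arm or the gripper's body presses on something with over 40 N, if the wrist force passes 120 N, or if a joint passes its speed limit or range.

## Working session

There is one attempt and no reset: what is moved stays moved. The work goes in short steps, Python scripts to look and compute and a tool call to move; the robot and the scene stay as the last step left them, time stands still between calls to the robot, and variables do not carry over. Pictures are saved under pics/ and viewed, at most 10 in all, crops included, and the job is handed in when it is done.

Besides the shell and the picture viewer there is one more tool, called after "Call:" in YAML: its name, and indented under it one key for each argument. send_rows: Moves the arm, as the interface text tells. Its arguments: {"type":"object","properties":{"series":{"type":"array","items":{"type":"array","items":{"type":"number"}}},"jaw":{"type":"number"}},"required":["series"]}

```bash
mkdir -p pics
cat > h.py <<'E'
import numpy as np, cv2, pickle
from rig import telemetry, imaging, r
def shot(n,f):
    c=imaging.camera(n); cv2.imwrite(f'pics/{f}.png',np.array(c['pixels'])[:,:,::-1]); pickle.dump(c,open(f'pics/{f}.pkl','wb')); return c
def load(f): return pickle.load(open(f'pics/{f}.pkl','rb'))
def foc(c): return 200/np.tan(np.radians(c['vertical_fov'])/2)
def ray(c,u,v):
    R=np.array(c['R']);t=np.array(c['t']);f=foc(c)
    d=R.T@np.array([(u-c['cx'])/f,(v-c['cy'])/f,1]);return -R.T@t,d
def atz(c,u,v,z):
    o,d=ray(c,u,v);return o+d*(z-o[2])/d[2]
def proj(c,X):
    p=np.array(c['R'])@np.array(X)+np.array(c['t']);f=foc(c);return np.array([c['cx']+f*p[0]/p[2],c['cy']+f*p[1]/p[2]])
E
python3 - <<'E'
from h import *
print(telemetry.get_obs())
for n in ['scene','top','wrist']:
    c=shot(n,n+'0'); print(n,c['vertical_fov'],c['cx'],c['cy'],ray(c,320,200), [k for k in c])
a=cv2.imread('pics/scene0.png');b=cv2.imread('pics/top0.png')
E
```

```text
{'t': 0.0, 'qpos': array([ 1.01219415,  0.38384723,  0.0438388 ,  1.59956797, -0.01789075,
        1.16119202, -0.04991583]), 'qvel': array([-0.00196727,  0.00037432,  0.00228383,  0.00067777,  0.00124281,
        0.0002148 ,  0.00065992]), 'effort': array([ 2.55366549e-04, -4.33463752e+01,  1.02474175e+00, -2.49511403e+01,
        1.04436313e-02,  1.12929119e-02,  5.01780846e-06]), 'position': array([ 0.28860667, -0.58136835,  0.22988212]), 'tool_rot': array([-1.25694361e-03,  9.73566820e-01,  2.28398617e-01, -3.72722437e-04]), 'contact_force': array([0.05794358, 0.41159495, 0.6532217 ]), 'wrist_torque': array([ 0.03891708, -0.04651625, -0.01156148]), 'gripper_force': 0.0, 'opening': 0.08521754687307002}
scene 53.14375449396405 317.0783735815874 199.19331308432746 (array([ 1.01113607, -0.39456421,  0.83251396]), array([-0.46512677,  0.40018159, -0.789664  ])) ['pixels', 'vertical_fov', 'cx', 'cy', 'R', 't']
top 48.10557733141994 323.43520552574273 197.4981172328114 (array([ 0.48795052, -0.02998728,  1.17442898]), array([ 0.06049855,  0.00751989, -0.99818501])) ['pixels', 'vertical_fov', 'cx', 'cy', 'R', 't']
wrist 65.87186795549495 317.55706062631947 199.44206232948878 (array([ 0.34644206, -0.55156825,  0.37260934]), array([-0.23078055, -0.12069701, -0.96552496])) ['pixels', 'vertical_fov', 'cx', 'cy', 'R', 't']
```

View pics/top0.png

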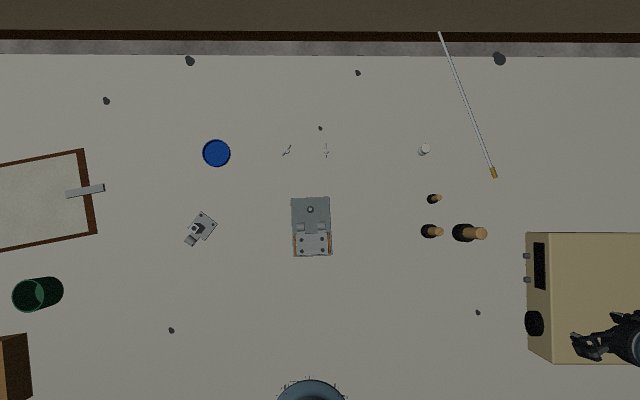

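View pics/scene0.png

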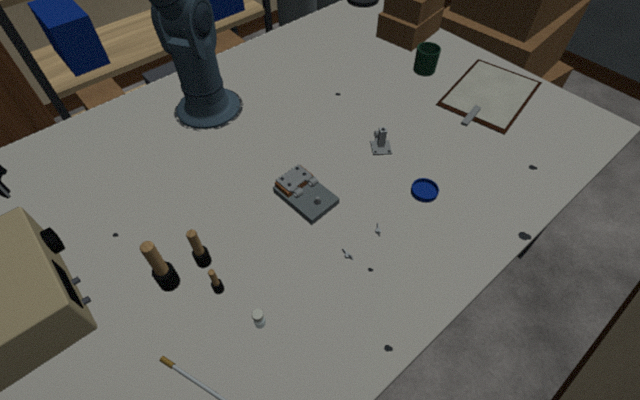

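Mallet candidates in the top picture: small (432,198), medium (430,231) and large (465,232). There is one leaf at (200,229) and one foot at (311,226). I'll check the sizes in a close crop.

Run:
```python
from h import *
a=cv2.imread('pics/scene0.png');b=cv2.imread('pics/top0.png')
k=lambda im,x,y,w,h,s:cv2.resize(im[y:y+h,x:x+w],None,fx=s,fy=s,interpolation=cv2.INTER_CUBIC)
o=np.zeros((600,800,3),np.uint8)
def put(i,x,y): o[y:y+i.shape[0],x:x+i.shape[1]]=i
put(k(b,285,190,50,75,4),0,0)    # foot
put(k(b,180,205,42,45,4),210,0)   # leaf
put(k(b,415,185,80,60,5),400,0)
put(k(a,135,225,95,70,4),0,310)
put(k(a,270,160,75,65,5),400,310)
cv2.imwrite('pics/crop1.png',o)
cs,ct=load('scene0'),load('top0')
for n,tp in [('med',(430,231)),('small',(432,198)),('large',(462,232))]:
    p=atz(ct,*tp,0.04);print(n,p,proj(cs,[p[0],p[1],0]),proj(cs,[p[0],p[1],.123]))
```

```text
Traceback (most recent call last):
ValueError: could not broadcast input array from shape (325,375,3) into shape (290,375,3)
```

Run:
```python
from h import *
a=cv2.imread('pics/scene0.png');b=cv2.imread('pics/top0.png')
k=lambda im,x,y,w,h,s:cv2.resize(im[y:y+h,x:x+w],None,fx=s,fy=s,interpolation=cv2.INTER_CUBIC)
o=np.zeros((600,800,3),np.uint8)
def put(i,x,y): o[y:y+i.shape[0],x:x+i.shape[1]]=i
put(k(b,285,190,50,75,4),0,0)    # foot
put(k(b,180,205,42,45,4),210,0)   # leaf
put(k(b,415,185,80,60,5),400,0)
put(k(a,135,225,95,70,4),0,310)
put(k(a,270,160,75,65,4),400,310)
cv2.imwrite('pics/crop1.png',o)
cs,ct=load('scene0'),load('top0')
for n,tp in [('med',(430,231)),('small',(432,198)),('large',(462,232))]:
    p=atz(ct,*tp,0.04);print(n,p,proj(cs,[p[0],p[1],0]),proj(cs,[p[0],p[1],.123]))
```

```text
med [ 0.47991358 -0.29968194  0.04      ] [203.82700472 261.18204061] [190.46467897 232.56164195]
small [ 0.56345134 -0.30558464  0.04      ] [220.66310116 287.47331721] [208.63608415 260.53682716]
large [ 0.47786505 -0.38045649  0.04      ] [172.51534277 280.98837813] [154.92532908 253.63431852]
```

View pics/crop1.png

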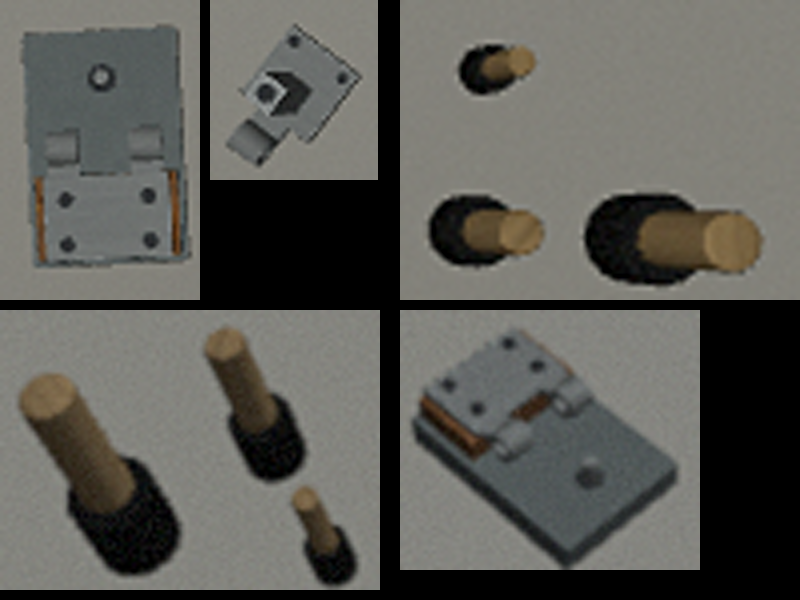

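The medium mallet at (430,231) fits: its projected height of 123 mm lands on its top at scene (191,231), and its head is about 36 mm wide. Next I'll compute the positions and the first move.

```bash
cat >> h.py <<'E'
from scipy.spatial.transform import Rotation as Ro
def Rdown(yaw_y): # tool z down, tool y at angle yaw_y (deg)
    a=np.radians(yaw_y); y=np.array([np.cos(a),np.sin(a),0]); z=np.array([0,0,-1.]); return np.column_stack([np.cross(y,z),y,z])
def go(p,yaw):
    s=telemetry.get_obs(); q=np.array(s['tool_rot']); R=Ro.from_quat(q[[1,2,3,0]]).as_matrix()
    d=R.T@(np.array(p)-s['position']); 
    best=min((Ro.from_matrix(R.T@Rdown(y)).as_rotvec() for y in (yaw,yaw+180)),key=np.linalg.norm)
    ang=np.degrees(best)/8
    print('t',round(s['t'],2),'pos',np.round(s['position'],4),'F',np.round(s['contact_force'],1),'open',round(s['opening'],4))
    print('shift',np.round(d,4),'turn',np.round(ang,3),'rows>=',max(np.linalg.norm(d)/.05,np.linalg.norm(ang)*8/8.59))
E
python3 - <<'E'
from h import *
c=load('top0'); A=lambda x,y,z:np.round(atz(c,x,y,z)[:2],4)
print('mallet',A(439.4,231.4,.123)); cs=load('scene0')
print('mallet scene', atz(cs,135+226/4,225+(345-310)/4,.123)[:2])
F=lambda x,y,z:A(285+x/4,190+y/4,z)
print('pin',F(102,77,.04)); 
co=[F(22,32,.024),F(178,26,.024),F(190,262,.024),F(35,267,.024)];print(co,np.mean(co,0))
for i,j in((3,0),(2,1)): d=co[j]-co[i];print(np.degrees(np.arctan2(d[1],d[0])))
for i,j in((1,0),(2,3)): d=co[j]-co[i];print('y',np.degrees(np.arctan2(-d[0],d[1])))
print('leafplate screws',F(65,200,.049),F(148,196,.049),F(67,245,.049),F(151,240,.049))
L=lambda x,y,z:A(180+(x-210)/4,205+y/4,z)
p=L(266,94,.066);print('post',p)
k=[L(293,25,.006),L(360,75,.006),L(308,142,.006)];print(k)
for a,b in((k[1],k[0]),(k[2],k[1])): d=b-a;print(np.degrees(np.arctan2(d[1],d[0])),np.hypot(*d))
go([.48,-.30,.22],0)
E
```

```text
mallet [ 0.4797 -0.3019]
mallet scene [ 0.48400236 -0.29952239]
pin [0.5331 0.0025]
[array([0.5624, 0.0546]), array([ 0.5668, -0.0457]), array([ 0.416 , -0.0541]), array([0.4123, 0.0447])] [ 4.89375e-01 -1.25000e-04]
3.7735365695322742
3.1882473049826294
y 2.511863396171903
y 2.144689910644171
leafplate screws [0.4557 0.0248] [ 0.4584 -0.0271] [0.4277 0.0233] [ 0.4311 -0.0292]
post [0.4829 0.2888]
[array([0.5276, 0.2896]), array([0.4953, 0.2452]), array([0.4517, 0.278 ])]
53.96495444307393 0.05490582847020886
-36.95390899254761 0.054560058650994905
t 0.15 pos [ 0.2887 -0.5816  0.2302] F [-0.  -0.6 -0.2] open 0.0858
shift [ 0.2966 -0.1671  0.0105] turn [-1.300e-02 -7.000e-03 -7.949e+00] rows>= 7.403227043198966
```

Call:
send_rows:
  series:
    - [0.04, -0.022, 0, 0, 0, -1]
    - [0.08, -0.044, 0, 0, 0, -2]
    - [0.12, -0.066, 0, 0, 0, -3]
    - [0.16, -0.088, 0, 0, 0, -4]
    - [0.2, -0.11, 0, 0, 0, -5]
    - [0.24, -0.133, 0, 0, 0, -6]
    - [0.28, -0.156, 0, 0, 0, -7]
    - [0.297, -0.167, 0, 0, 0, -7.95]
    - [0.297, -0.167, 0, 0, 0, -7.95]
    - [0.297, -0.167, 0, 0, 0, -7.95]
  jaw: 0.6

```text
t: 1.15
position: [0.4803, -0.3008, 0.2309]
tool_rot: [-0.0, 0.707, 0.707, -0.001]
contact_force: [-1.7, -0.7, 0.0]
opening: 0.0514
gripper_force: 0.0
```

Run:
```python
from h import *
c=shot('wrist','w1')
print(proj(c,[.48,-.301,.123]),proj(c,[.48,-.301,0]))
go([.481,-.301,.066],0)
```

```text
[318.27502939 198.93281176] [318.19409112 173.12033174]
t 1.2 pos [ 0.4796 -0.3022  0.2309] F [ 0.4 -0.5 -0.7] open 0.051
shift [0.0013 0.0016 0.1649] turn [-0.009  0.006 -0.025] rows>= 3.298775413756874
```

View pics/w1.png

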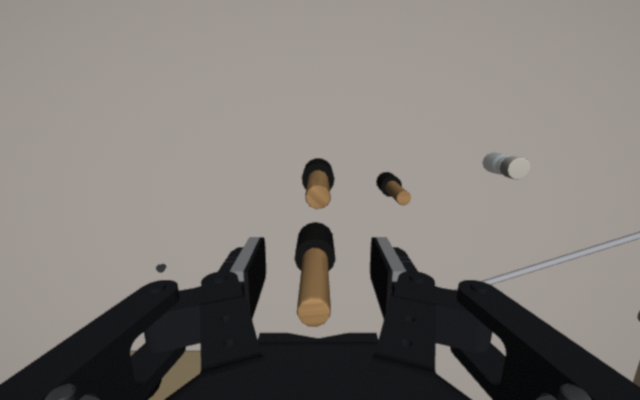

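The wrist view shows the wanted mallet's top at (318,197), as predicted at (318,199), centred between the fingers. The large one is nearer at (315,312). Descending now.

Call:
send_rows:
  series:
    - [0.001, 0.0005, 0.03, 0, 0, 0]
    - [0.001, 0.0005, 0.07, 0, 0, 0]
    - [0.001, 0.0005, 0.11, 0, 0, 0]
    - [0.001, 0.0005, 0.14, 0, 0, 0]
    - [0.001, 0.0005, 0.16, 0, 0, 0]
    - [0.001, 0.0005, 0.165, 0, 0, 0]
    - [0.001, 0.0005, 0.165, 0, 0, 0]

```text
t: 1.9
position: [0.4797, -0.3011, 0.0654]
tool_rot: [-0.001, 0.708, 0.706, -0.001]
contact_force: [0.2, -0.8, 0.4]
opening: 0.0514
gripper_force: 0.0
```

Call:
send_rows:
  series:
    - [0, 0, 0, 0, 0, 0]
    - [0, 0, 0, 0, 0, 0]
    - [0, 0, 0, 0, 0, 0]
    - [0, 0, 0, 0, 0, 0]
    - [0, 0, 0, 0, 0, 0]
    - [0, 0, 0, 0, 0, 0]
  jaw: 0

```text
t: 2.5
position: [0.4819, -0.3007, 0.068]
tool_rot: [0.001, 0.707, 0.707, -0.0]
contact_force: [-1.4, -0.4, 6.3]
opening: 0.0203
gripper_force: 58.3
```

Call:
send_rows:
  series:
    - [0, 0, -0.02, 0, 0, 0]
    - [0, 0, -0.06, 0, 0, 0]
    - [0, 0, -0.1, 0, 0, 0]
    - [0, 0, -0.12, 0, 0, 0]
    - [0, 0, -0.12, 0, 0, 0]

```text
t: 3.0
position: [0.4839, -0.3004, 0.1898]
tool_rot: [0.004, 0.707, 0.707, 0.001]
contact_force: [-0.4, -1.3, -3.2]
opening: 0.0207
gripper_force: 59.4
```

Run:
```python
from h import *
go([.5331,.0025,.19],0)
go([.5331,.0025,.19],30)
```

```text
t 3.0 pos [ 0.4839 -0.3004  0.1898] F [-0.4 -1.3 -3.2] open 0.0207
shift [ 0.3029  0.0493 -0.001 ] turn [0.051 0.028 0.003] rows>= 6.138034808276035
t 3.0 pos [ 0.4839 -0.3004  0.1898] F [-0.4 -1.3 -3.2] open 0.0207
shift [ 0.3029  0.0493 -0.001 ] turn [ 0.042  0.041 -3.747] rows>= 6.138034808276035
```

Call:
send_rows:
  series:
    - [0.03, 0.005, 0, 0, 0, 0]
    - [0.07, 0.011, 0, 0, 0, 0]
    - [0.115, 0.019, 0, 0, 0, 0]
    - [0.16, 0.026, 0, 0, 0, 0]
    - [0.205, 0.033, 0, 0, 0, 0]
    - [0.25, 0.041, 0, 0, 0, 0]
    - [0.285, 0.046, 0, 0, 0, 0]
    - [0.303, 0.049, 0, 0, 0, 0]
    - [0.303, 0.049, 0.02, 0, 0, 0]
    - [0.303, 0.049, 0.04, 0, 0, 0]

```text
t: 4.0
position: [0.529, 0.0052, 0.144]
tool_rot: [-0.001, 0.706, 0.708, -0.0]
contact_force: [-0.3, -2.0, -3.8]
opening: 0.021
gripper_force: 59.4
```

Call:
send_rows:
  series:
    - [0, 0, 0.015, 0, 0, 0]
    - [0, 0, 0.028, 0, 0, 0]
    - [0, 0, 0.028, 0, 0, 0]

```text
t: 4.3
position: [0.5275, 0.0031, 0.1151]
tool_rot: [-0.002, 0.707, 0.707, -0.002]
contact_force: [-1.3, -0.8, -3.8]
opening: 0.0204
gripper_force: 59.1
```

Run:
```python
from h import *
go([.5331,.0025,.091],0)
c=shot('scene','s2'); a=cv2.imread('pics/s2.png')
cv2.imwrite('pics/s2c.png',cv2.resize(a[90:240,240:400],None,fx=3.5,fy=3.5,interpolation=cv2.INTER_CUBIC))
```

```text
t 4.3 pos [0.5275 0.0031 0.1151] F [-1.3 -0.8 -3.8] open 0.0204
shift [-0.0006  0.0058  0.0241] turn [-0.047 -0.002 -0.002] rows>= 0.4951256662928738
```

View pics/s2c.png

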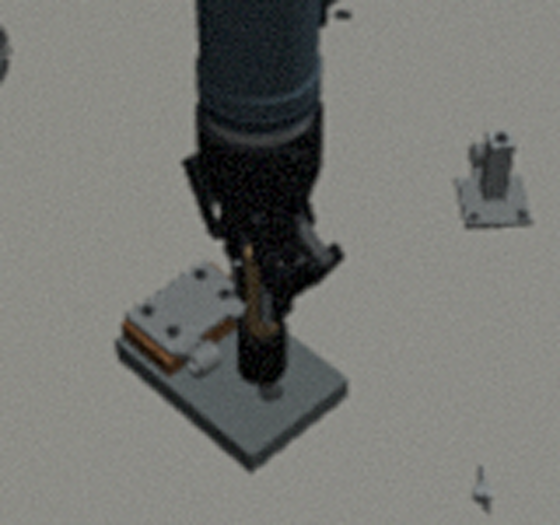

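The mallet head (262,350) hangs just above the pin (272,392), a few mm short in x. I'll shift it 5 mm and press.

Call:
send_rows:
  series:
    - [0, 0.003, 0, 0, 0, 0]
    - [0, 0.005, 0.004, 0, 0, 0]
    - [0, 0.005, 0.008, 0, 0, 0]
    - [0, 0.005, 0.012, 0, 0, 0]
    - [0, 0.005, 0.015, 0, 0, 0]
    - [0, 0.005, 0.018, 0, 0, 0]

```text
t: 4.95
position: [0.5365, 0.0035, 0.1013]
tool_rot: [0.001, 0.707, 0.707, 0.001]
contact_force: [-0.8, -0.4, 3.9]
opening: 0.0205
gripper_force: 59.9
```

Call:
send_rows:
  series:
    - [0, 0, 0.003, 0, 0, 0]
    - [0, 0, 0.005, 0, 0, 0]
    - [0, 0, 0.006, 0, 0, 0]
    - [0, 0, 0.006, 0, 0, 0]

```text
t: 5.35
position: [0.5363, 0.0035, 0.0945]
tool_rot: [0.001, 0.707, 0.707, 0.001]
contact_force: [1.4, -0.9, 2.2]
opening: 0.0206
gripper_force: 59.7
```

Call:
send_rows:
  series:
    - [0, 0, 0.002, 0, 0, 0]
    - [0, 0, 0.004, 0, 0, 0]
    - [0, 0, 0.004, 0, 0, 0]

```text
t: 5.65
position: [0.5364, 0.0036, 0.092]
tool_rot: [0.001, 0.707, 0.707, 0.0]
contact_force: [-0.4, -0.4, 11.0]
opening: 0.0204
gripper_force: 61.0
```

Call:
send_rows:
  series:
    - [0, 0, 0.001, 0, 0, 0]
    - [0, 0, 0.002, 0, 0, 0]
    - [0, 0, 0.002, 0, 0, 0]

```text
t: 5.95
position: [0.5366, 0.0036, 0.0919]
tool_rot: [0.001, 0.707, 0.707, -0.0]
contact_force: [-5.3, -1.3, 21.4]
opening: 0.0208
gripper_force: 62.1
```

Call:
send_rows:
  series:
    - [0, 0, -0.015, 0, 0, 0]
    - [0, 0, -0.05, 0, 0, 0]
    - [-0.02, -0.003, -0.08, 0, 0, 0]
    - [-0.06, -0.01, -0.08, 0, 0, 0]
    - [-0.105, -0.018, -0.08, 0, 0, 0]
    - [-0.15, -0.025, -0.08, 0, 0, 0]
    - [-0.18, -0.03, -0.06, 0, 0, 0]
    - [-0.184, -0.036, -0.03, 0, 0, 0]
    - [-0.184, -0.036, 0.0, 0, 0, 0]
    - [-0.184, -0.036, 0.01, 0, 0, 0]

```text
t: 6.95
position: [0.4931, -0.1794, 0.0732]
tool_rot: [-0.006, 0.708, 0.707, -0.003]
contact_force: [-1.6, 0.2, -4.1]
opening: 0.021
gripper_force: 59.2
```

Run:
```python
from h import *
go([.5,-.18,.069],0)
```

```text
t 6.95 pos [ 0.4931 -0.1794  0.0732] F [-1.6  0.2 -4.1] open 0.021
shift [-0.0007  0.007   0.0041] turn [-0.086 -0.031 -0.009] rows>= 0.16184512410106497
```

Call:
send_rows:
  series:
    - [0, 0, 0, 0, 0, 0]
    - [0, 0, 0.001, 0, 0, 0]
    - [0, 0, 0.002, 0, 0, 0]
    - [0, 0, 0.002, 0, 0, 0]

```text
t: 7.35
position: [0.5006, -0.1805, 0.0777]
tool_rot: [0.001, 0.707, 0.707, 0.001]
contact_force: [-0.0, -0.1, -3.6]
opening: 0.0207
gripper_force: 59.2
```

Call:
send_rows:
  series:
    - [0, 0, 0.003, 0, 0, 0]
    - [0, 0, 0.006, 0, 0, 0]
    - [0, 0, 0.008, 0, 0, 0]
    - [0, 0, 0.008, 0, 0, 0]

```text
t: 7.75
position: [0.4993, -0.1805, 0.0682]
tool_rot: [-0.0, 0.707, 0.707, -0.0]
contact_force: [-0.4, -0.8, -3.9]
opening: 0.0204
gripper_force: 59.7
```

Call:
send_rows:
  series:
    - [0, 0, 0.001, 0, 0, 0]
    - [0, 0, 0.002, 0, 0, 0]
    - [0, 0, 0.002, 0, 0, 0]

```text
t: 8.05
position: [0.4995, -0.1806, 0.068]
tool_rot: [-0.0, 0.707, 0.707, -0.0]
contact_force: [-4.9, 1.1, 9.0]
opening: 0.0205
gripper_force: 61.0
```

On the table (force changed sign). Releasing.

Call:
send_rows:
  series:
    - [0, 0, -0.001, 0, 0, 0]
    - [0, 0, -0.001, 0, 0, 0]
    - [0, 0, -0.001, 0, 0, 0]
    - [0, 0, -0.001, 0, 0, 0]
    - [0, 0, -0.001, 0, 0, 0]
    - [0, 0, -0.001, 0, 0, 0]
    - [0, 0, -0.001, 0, 0, 0]
  jaw: 0.7

```text
t: 8.75
position: [0.4993, -0.1805, 0.0672]
tool_rot: [-0.0, 0.707, 0.707, 0.0]
contact_force: [0.6, 0.6, 0.6]
opening: 0.0597
gripper_force: 0.0
```

Call:
send_rows:
  series:
    - [0, 0, -0.02, 0, 0, 0]
    - [0, 0, -0.06, 0, 0, 0]
    - [0, 0, -0.11, 0, 0, 0]
    - [0, 0, -0.15, 0, 0, 0]
    - [0, 0, -0.15, 0, 0, 0]
    - [0, 0, -0.15, 0, 0, 0]

```text
t: 9.35
position: [0.5001, -0.1809, 0.2187]
tool_rot: [0.001, 0.707, 0.707, 0.001]
contact_force: [-0.4, 0.4, -0.1]
opening: 0.0599
gripper_force: 0.0
```

Run:
```python
from h import *
go([.476,.285,.22],53.5)
```

```text
t 9.35 pos [ 0.5001 -0.1809  0.2187] F [-0.4  0.4 -0.1] open 0.0599
shift [ 0.4658 -0.0241 -0.0021] turn [ 0.014  0.019 -6.688] rows>= 9.32950399195134
```

Call:
send_rows:
  series:
    - [0.03, -0.001, 0, 0, 0, -0.4]
    - [0.075, -0.003, 0, 0, 0, -1.1]
    - [0.125, -0.005, 0, 0, 0, -1.8]
    - [0.175, -0.007, 0, 0, 0, -2.5]
    - [0.225, -0.009, 0, 0, 0, -3.2]
    - [0.275, -0.011, 0, 0, 0, -3.9]
    - [0.325, -0.013, 0, 0, 0, -4.6]
    - [0.375, -0.014, 0, 0, 0, -5.3]
    - [0.425, -0.016, 0, 0, 0, -6]
    - [0.46, -0.017, 0, 0, 0, -6.6]

```text
t: 10.35
position: [0.4786, 0.2838, 0.2154]
tool_rot: [-0.002, 0.314, 0.949, -0.0]
contact_force: [0.6, 0.4, 0.3]
opening: 0.0594
gripper_force: 0.0
```

Call:
send_rows:
  series:
    - [0.005, 0.008, 0, 0, 0, -0.09]
    - [0.005, 0.008, 0, 0, 0, -0.09]
    - [0.005, 0.008, 0, 0, 0, -0.09]

```text
t: 10.65
position: [0.4825, 0.2869, 0.2157]
tool_rot: [-0.001, 0.314, 0.95, -0.002]
contact_force: [-0.2, -0.3, -0.2]
opening: 0.0597
gripper_force: 0.0
```

Run:
```python
from h import *
shot('scene','s3');shot('top','t3')
go([.4829,.2888,.17],53.5)
c=shot('wrist','w3'); print(proj(c,[.4829,.2888,.066]))
w=cv2.imread('pics/w3.png'); t=cv2.imread('pics/t3.png'); s=cv2.imread('pics/s3.png')
o=np.zeros((600,800,3),np.uint8)
o[:400,:640]=w
i=cv2.resize(t[190:260,285:335],None,fx=2.8,fy=2.8,interpolation=cv2.INTER_CUBIC); o[:196,650:790]=i
i=cv2.resize(s[160:230,265:345],None,fx=2.5,fy=2.5,interpolation=cv2.INTER_CUBIC); o[405:580,0:200]=i
i=cv2.resize(s[160:300,130:290],None,fx=1.3,fy=1.3,interpolation=cv2.INTER_CUBIC); o[405:587,210:418]=i
cv2.imwrite('pics/o3.png',o)
```

```text
t 10.75 pos [0.4835 0.2861 0.2163] F [-0.1  0.4  0. ] open 0.0593
shift [0.0021 0.002  0.0463] turn [-0.019  0.004 -0.024] rows>= 0.9280194194899068
[319.45244083 185.64056957]
```

View pics/o3.png

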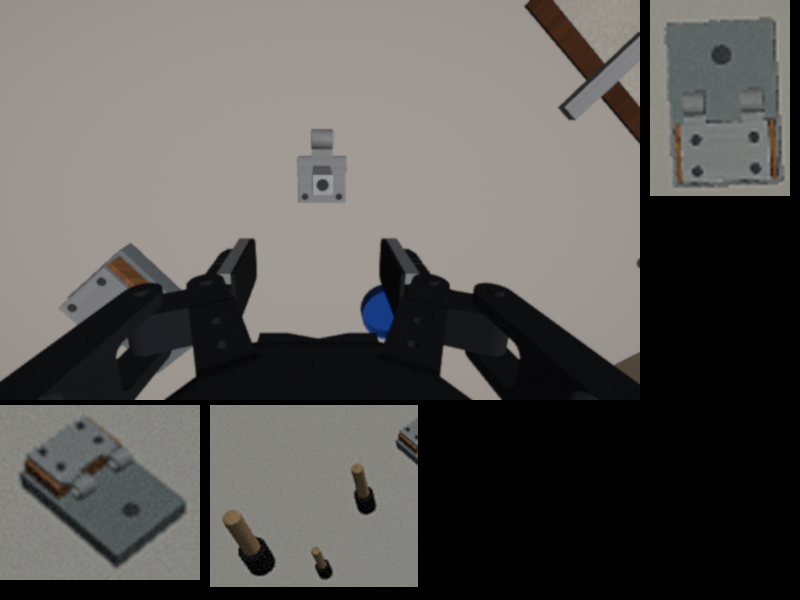

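The pin is flush (dark disc in the plate) and the mallet stands at (363,488) in the montage. The leaf's post top is at (322,185), predicted (319,186), and square to the jaws. Descending on the post.

Call:
send_rows:
  series:
    - [0.001, 0.002, 0.03, 0, 0, 0]
    - [0.002, 0.004, 0.07, 0, 0, 0]
    - [0.002, 0.004, 0.11, 0, 0, 0]
    - [0.002, 0.004, 0.15, 0, 0, 0]
    - [0.002, 0.004, 0.18, 0, 0, 0]
    - [0.002, 0.004, 0.193, 0, 0, 0]
    - [0.002, 0.004, 0.195, 0, 0, 0]
    - [0.002, 0.004, 0.195, 0, 0, 0]

```text
t: 11.6
position: [0.4849, 0.2932, 0.0232]
tool_rot: [0.001, 0.313, 0.95, 0.001]
contact_force: [1.0, 0.9, 0.2]
opening: 0.0597
gripper_force: 0.0
```

Run:
```python
from h import *
go([.4845,.2904,.021],53.5)
```

```text
t 11.6 pos [0.4849 0.2932 0.0232] F [1.  0.9 0.2] open 0.0597
shift [-0.0013 -0.0025  0.0022] turn [ 0.01   0.006 -0.005] rows>= 0.0726846527560648
```

Call:
send_rows:
  series:
    - [0, -0.001, 0, 0, 0, 0]
    - [0, -0.001, 0, 0, 0, 0]
    - [0, -0.001, 0, 0, 0, 0]
    - [0, -0.001, 0, 0, 0, 0]
    - [0, -0.001, 0, 0, 0, 0]
    - [0, -0.001, 0, 0, 0, 0]
    - [0, -0.001, 0, 0, 0, 0]
  jaw: 0

```text
t: 12.3
position: [0.4842, 0.2927, 0.0238]
tool_rot: [0.001, 0.313, 0.95, 0.0]
contact_force: [-1.0, -1.8, 7.0]
opening: 0.0195
gripper_force: 59.9
```

Run:
```python
from h import *
go([.4845,.2904,.021],53.5); print(telemetry.get_obs()['tool_rot'])
shot('wrist','w4')
```

```text
t 12.3 pos [0.4842 0.2927 0.0238] F [-1.  -1.8  7. ] open 0.0195
shift [-0.0016 -0.0017  0.0028] turn [0.008 0.011 0.002] rows>= 0.07301310469348687
[9.24139947e-04 3.13050624e-01 9.49735957e-01 2.54422183e-04]
```

View pics/w4.png

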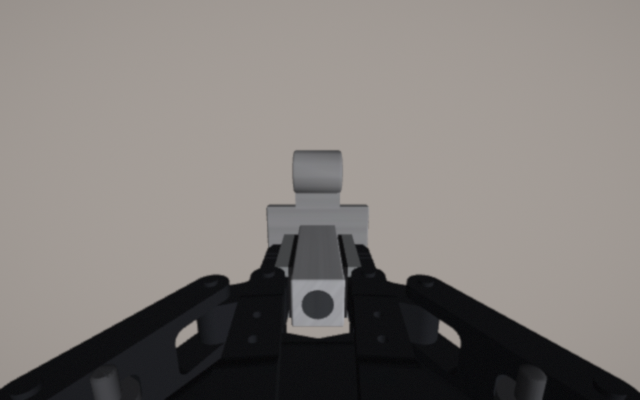

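```bash
cat >> h.py <<'E'
def T():
    s=telemetry.get_obs(); q=np.array(s['tool_rot']); return Ro.from_quat(q[[1,2,3,0]]).as_matrix(),np.array(s['position'])
E
python3 - <<'E'
from h import *
c=load('w4');R,p=T()
for n,u,v,z in [('knk',317.5,171.5,.011),('posttop',318,304,.066),('plateL',267,206,.006),('plateR',368,206,.006)]:
    P=atz(c,u,v,z);print(n,P,'tool',R.T@(P-p))
print('cam in tool',R.T@(ray(c,320,200)[0]-p), R.T@np.array(c['R']).T)
go([.5288,.0022,.14],92.9)
E
```

```text
knk [0.45258003 0.31667506 0.011     ] tool [0.03967357 0.00044446 0.01275105]
posttop [0.48485215 0.29299831 0.066     ] tool [-0.00043884  0.00065472 -0.04218554]
plateL [0.45220759 0.28299027 0.006     ] tool [ 0.01995311 -0.02686658  0.01775255]
plateR [0.48469376 0.32690903 0.006     ] tool [0.01994531 0.02776131 0.01781181]
cam in tool [ 0.06643917  0.00050795 -0.14263673] [[ 1.02066731e-04 -9.66174326e-01 -2.57889824e-01]
 [ 9.99999966e-01  1.60342470e-04 -2.04940425e-04]
 [ 2.39358869e-04 -2.57889795e-01  9.66174310e-01]]
t 12.35 pos [0.4842 0.2927 0.0238] F [-0.7 -1.6  6.7] open 0.0195
shift [-0.2088 -0.207  -0.1161] turn [ 4.000e-03  1.400e-02 -4.923e+00] rows>= 6.321299338862572
```

Call:
send_rows:
  series:
    - [0, 0, -0.01, 0, 0, 0]
    - [0, 0, -0.04, 0, 0, 0]
    - [0, 0, -0.08, 0, 0, 0]
    - [0, 0, -0.12, 0, 0, 0]
    - [0, 0, -0.12, 0, 0, 0]

```text
t: 12.85
position: [0.4868, 0.2959, 0.1487]
tool_rot: [0.004, 0.313, 0.95, 0.005]
contact_force: [1.6, 0.8, -2.6]
opening: 0.0196
gripper_force: 59.3
```

Run:
```python
from h import *
go([.5288,.0022,.14],92.9)
```

```text
t 12.85 pos [0.4868 0.2959 0.1487] F [ 1.6  0.8 -2.6] open 0.0196
shift [-0.2083 -0.2114  0.0072] turn [ 0.068  0.061 -4.918] rows>= 5.93695608165187
```

Call:
send_rows:
  series:
    - [-0.02, -0.02, 0, 0, 0, -0.5]
    - [-0.05, -0.05, 0, 0, 0, -1.1]
    - [-0.08, -0.08, 0, 0, 0, -1.8]
    - [-0.11, -0.11, 0, 0, 0, -2.5]
    - [-0.14, -0.14, 0, 0, 0, -3.2]
    - [-0.17, -0.172, 0, 0, 0, -3.9]
    - [-0.195, -0.198, 0, 0, 0, -4.5]
    - [-0.208, -0.209, 0, 0, 0, -4.92]
    - [-0.208, -0.209, 0, 0, 0, -4.92]
    - [-0.208, -0.209, 0, 0, 0, -4.92]

```text
t: 13.85
position: [0.5252, 0.001, 0.1414]
tool_rot: [-0.001, -0.024, 1.0, 0.001]
contact_force: [0.4, 0.5, -2.3]
opening: 0.0194
gripper_force: 59.4
```

Call:
send_rows:
  series:
    - [0, 0, 0, 0, 0, 0]
    - [0, 0, 0, 0, 0, 0]

```text
t: 14.05
position: [0.5258, 0.0029, 0.1422]
tool_rot: [-0.0, -0.027, 1.0, 0.0]
contact_force: [-0.7, -0.1, -2.3]
opening: 0.0192
gripper_force: 59.4
```

Run:
```python
from h import *
c=shot('wrist','w5');R,p=T();print(p,R)
go([.5288,.0022,.10],92.9)
f=np.array([.4891,.0001,0]);a=np.radians(2.9);x=np.array([np.cos(a),np.sin(a),0]);y=np.array([-x[1],x[0],0])
for yy in(-36,-16,16,36): print(yy,[proj(c,f+x*s+y*yy/1e3+[0,0,z]).round(1) for s,z in((0,.057),(-.011,.046),(.011,.046))])
print('plate edge',proj(c,f-.017*x+.045*y+[0,0,.049]),proj(c,f-.017*x-.045*y+[0,0,.049]))
```

```text
[0.52593455 0.00265503 0.14227287] [[-9.98578064e-01 -5.33088155e-02 -1.43049442e-04]
 [-5.33088779e-02  9.98577958e-01  4.75005635e-04]
 [ 1.17524032e-04  4.81956013e-04 -9.99999877e-01]]
t 14.1 pos [0.5259 0.0027 0.1423] F [ 0.1 -0.1 -2.4] open 0.0193
shift [-0.0028 -0.0006  0.0423] turn [ 0.003 -0.001  0.019] rows>= 0.8474463919961651
-36 [array([265.9, 157.8]), array([267.6, 141.5]), array([268.7, 170.1])]
-16 [array([293. , 157.8]), array([293.9, 141.6]), array([294.3, 170.2])]
16 [array([336.4, 158. ]), array([335.8, 141.7]), array([335.3, 170.3])]
36 [array([363.5, 158.1]), array([362. , 141.8]), array([360.9, 170.3])]
plate edge [374.94560919 133.99003756] [254.64838546 133.61417363]
```

View pics/w5.png

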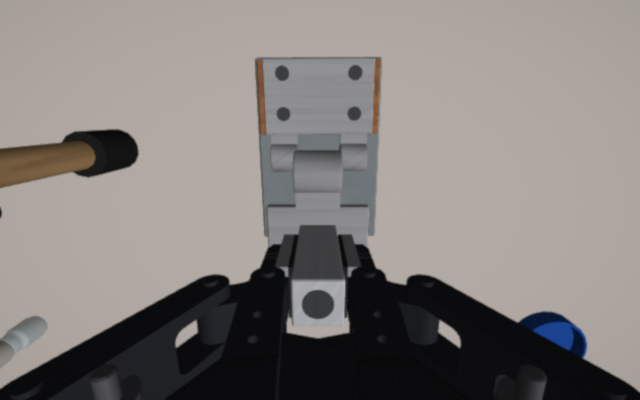

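The foot's knuckles span columns 271–367 (centre 319) with the front edge at row 134, predicted centre 315. So the foot lies about 3 mm further in +y, and x agrees. I'll correct that, come down to just above, and look again.

Call:
send_rows:
  series:
    - [-0.001, 0.001, 0.01, 0, 0, 0]
    - [-0.002, 0.0025, 0.025, 0, 0, 0]
    - [-0.003, 0.0025, 0.04, 0, 0, 0]
    - [-0.003, 0.0025, 0.05, 0, 0, 0]
    - [-0.003, 0.0025, 0.054, 0, 0, 0]
    - [-0.003, 0.0025, 0.054, 0, 0, 0]
    - [-0.003, 0.0025, 0.054, 0, 0, 0]
    - [-0.003, 0.0025, 0.054, 0, 0, 0]

```text
t: 14.9
position: [0.5299, 0.0034, 0.0889]
tool_rot: [0.001, -0.025, 1.0, -0.0]
contact_force: [0.8, -0.8, -2.5]
opening: 0.0194
gripper_force: 59.4
```

Run:
```python
from h import *
c=shot('wrist','w6');R,p=T()
go([.5288,.0052,.0588],92.9)
f=np.array([.4891,.0030,0]);a=np.radians(2.9);x=np.array([np.cos(a),np.sin(a),0]);y=np.array([-x[1],x[0],0])
for yy in(-36,-16,16,36): print(yy,[proj(c,f+x*s+y*yy/1e3+[0,0,z]).round(1) for s,z in((0,.057),(-.011,.046),(.011,.046))])
print('plate edge',[proj(c,f+s*x+.045*w*y+[0,0,.049]).round(1) for s in(-.017,-.07) for w in(-1,1)])
i=cv2.imread('pics/w6.png')[40:240,220:420]
cv2.imwrite('pics/w6c.png',cv2.resize(i,None,fx=3,fy=3,interpolation=cv2.INTER_NEAREST))
```

```text
t 14.95 pos [0.5299 0.0034 0.089 ] F [ 0.1  0.1 -3.3] open 0.019
shift [0.001  0.0019 0.0302] turn [-0.001  0.011 -0.003] rows>= 0.6054487884008614
-36 [array([254.8, 162.8]), array([257.4, 141.6]), array([259.3, 178.2])]
-16 [array([290. , 162.8]), array([291.2, 141.6]), array([292. , 178.2])]
16 [array([346.5, 162.8]), array([345.2, 141.6]), array([344.4, 178.2])]
36 [array([381.7, 162.8]), array([379. , 141.6]), array([377.1, 178.2])]
plate edge [array([240.4, 131.5]), array([396.1, 131.5]), array([233.9,  29.9]), array([402.6,  29.8])]
```

View pics/w6c.png

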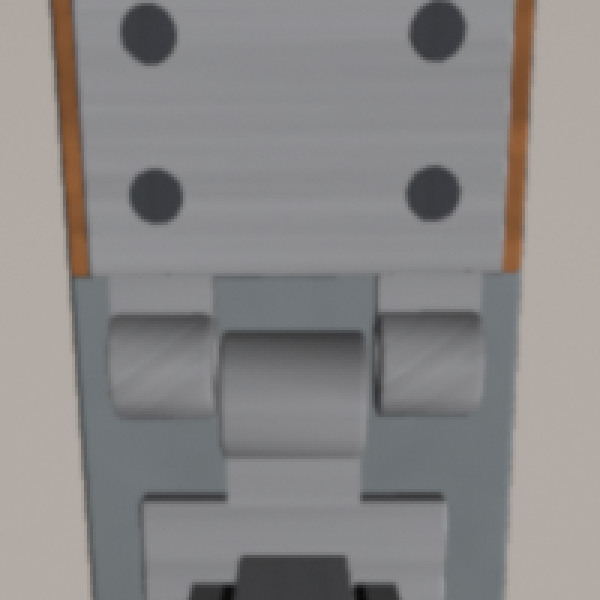

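The leaf knuckle (columns 294–342, centre 318) hangs between the foot knuckles (291 and 345 inner, centre 318). I'll compute the remaining shift purely in the camera frame.

Run:
```python
from h import *
c4,c6=load('w4'),load('w6'); g=lambda c:(np.array(c['R']),np.array(c['t']))
X=atz(c4,317.5,171.5,.011); R4,t4=g(c4);R6,t6=g(c6)
W=R6.T@(R4@X+t4-t6); 
# refine leaf row from w6: rows 150.3..192.3
print('leaf hole now',W); R,p=T(); print(p)
f=np.array([.4891,.0030,.046]); print('delta tool',R.T@(f-W))
```

```text
leaf hole now [0.49077348 0.00266586 0.07611779]
[0.5298627  0.00338534 0.08899931]
delta tool [0.00170096 0.00042325 0.03011513]
```

Call:
send_rows:
  series:
    - [0.0015, 0.0006, 0, 0, 0, 0]
    - [0.0015, 0.0006, 0.004, 0, 0, 0]
    - [0.0015, 0.0006, 0.009, 0, 0, 0]
    - [0.0015, 0.0006, 0.014, 0, 0, 0]
    - [0.0015, 0.0006, 0.019, 0, 0, 0]
    - [0.0015, 0.0006, 0.024, 0, 0, 0]
    - [0.0015, 0.0006, 0.028, 0, 0, 0]
    - [0.0015, 0.0006, 0.03, 0, 0, 0]
    - [0.0015, 0.0006, 0.03, 0, 0, 0]
    - [0.0015, 0.0006, 0.03, 0, 0, 0]

```text
t: 15.95
position: [0.5278, 0.004, 0.0584]
tool_rot: [0.0, -0.025, 1.0, 0.0]
contact_force: [-0.4, 0.2, -2.3]
opening: 0.0194
gripper_force: 59.4
```

Run:
```python
from h import *
c=shot('wrist','w7');R,p=T()
c4=load('w4'); g=lambda c:(np.array(c['R']),np.array(c['t']))
X=atz(c4,317.5,171.5,.011); R4,t4=g(c4);R6,t6=g(c)
W=R6.T@(R4@X+t4-t6); f=np.array([.4891,.0030,.046]); print('delta tool',R.T@(f-W),p)
go([.5288,.0046,.0588],92.9)
i=cv2.imread('pics/w7.png')[100:220,220:420]
o=cv2.resize(i,None,fx=4,fy=4,interpolation=cv2.INTER_CUBIC)
cv2.imwrite('pics/w7c.png',o)
```

```text
delta tool [-0.00042108 -0.00023494 -0.00041614] [0.52787931 0.00398042 0.0584787 ]
t 16.0 pos [0.5279 0.004  0.0585] F [-0.  -0.1 -3.2] open 0.0198
shift [-0.001   0.0006 -0.0003] turn [ 0.     0.003 -0.001] rows>= 0.023106462120323724
```

View pics/w7c.png

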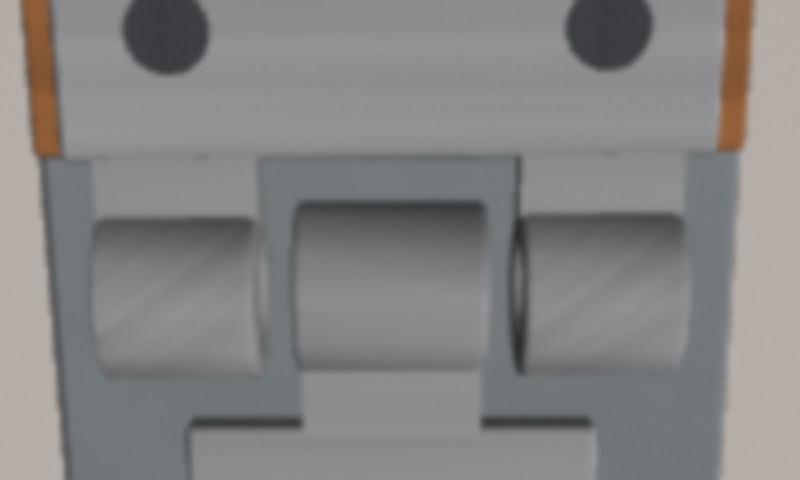

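Seen from above, the leaf knuckle is centred in the gap (centre column 390 for both). Its front edge is at row 370 against 375 for the foot's, so it sits about 0.7 mm too far back. I'll trim that, settle and hand in.

Call:
send_rows:
  series:
    - [-0.0007, 0, -0.0004, 0, 0, 0]
    - [-0.0007, 0, -0.0004, 0, 0, 0]
    - [-0.0007, 0, -0.0004, 0, 0, 0]
    - [-0.0007, 0, -0.0004, 0, 0, 0]
    - [-0.0007, 0, -0.0004, 0, 0, 0]
    - [-0.0007, 0, -0.0004, 0, 0, 0]

```text
t: 16.6
position: [0.5283, 0.004, 0.0587]
tool_rot: [-0.0, -0.025, 1.0, 0.0]
contact_force: [-0.4, 0.5, -1.6]
opening: 0.0195
gripper_force: 59.4
```

Run:
```python
from h import *
go([.5288,.0046,.0588],92.9)
c=shot('wrist','w8');R,p=T();c4=load('w4'); g=lambda c:(np.array(c['R']),np.array(c['t']))
X=atz(c4,317.5,171.5,.011); R4,t4=g(c4);R6,t6=g(c)
d=R.T@(np.array([.4891,.0030,.046])-R6.T@(R4@X+t4-t6)); print(d)
if abs(d).max()<.0015: print(r.sign_off())
```

```text
t 16.6 pos [0.5283 0.004  0.0587] F [-0.4  0.5 -1.6] open 0.0195
shift [-0.0005  0.0006 -0.0001] turn [ 0.    -0.    -0.001] rows>= 0.016110958868194
[ 9.24806353e-05 -1.58507940e-04 -8.64500685e-05]
the job is handed in; nothing more can be done
None
```

I handed the job in at about 17 s (no verdict was returned): the pin is driven flush, the mallet stands upright and let go, and the leaf is held level with its bore within about 0.2 mm of the foot's by my last camera estimate.

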